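Load a paper roll on its spring spindle into the counter dispenser

ROBOT

A 6-joint arm with a two-finger parallel gripper is mounted at the origin on a cart in front of the work surface, level with it; the furniture and walls round the work are solid. World frame = base frame: x ahead of the robot, y to its left, z up, the work surface at z = 0. Lengths are in m, angles in rad, forces in N, time in s.
With the tool pointing down it reaches from about 0.375 to 0.9 m from the base axis. Payload 3.1 kg.
Tool frame: the origin (TCP) lies between the finger pads; the fingertips stand manip.nose_length ahead of it and the grasp point (between the pads) lies 5 mm behind it (manip.nose_length is the distance from the TCP to the fingertips, in m); z points along the fingers, y is the line along which they close (so a half turn about z gives the same grasp; the last joint's range is limited). The gripper opens to 85 mm and grips with 20 to 120 N. Pads are 22 mm wide; open, the fingers measure 114 mm over their backs; the gripper's body (76 mm by 85 mm) begins 54 mm behind the grasp point. The pads swing forward as they close: fully open they stand 13 mm farther back than shut.
Start: joints at [1.079, 0.527, 1.433, -0, 1.181, -0.178], TCP at [0.192, 0.595, 0.245] pointing down, gripper open.
Joint ranges: [-3.08, 3.08], [-0.75, 2.2], [0.22, 2.44], [-1.43, 4.57], [0, 2.65], [-2.85, 2.85]. Speed limits (rad/s): [2.79, 2.79, 3.14, 3.14, 3.14, 3.14].

INTERFACE

Orientations are given as a unit quaternion [x, y, z, w].
In Python, from station import monitor, eyes, job, manip gives the robot as it stands.
- The arm moves only by the shell command python3 -m pendant 'ROWS' [FORCE]. ROWS is JSON, a list that holds one entry, the list of rows, each a list of 7 numbers: the shift along the tool's x, y, z as a fraction of full scale, then the turn, a rotation vector about the tool's x, y, z as a fraction of full scale, then the opening, from 0 (shut) to 1 (fully open). A call has 1 to 20 rows; each row shifts and turns the commanded pose from where the row before left it, along the tool's axes as they then stand; what a row does not reach is not made up. Full scale, the value 1, is 800 mm for a shift and 0.12 rad for a turn. A row lasts 1/10 s, in which the tool goes at most 50 mm and 8.59 degrees, less where a joint would pass 70% of its speed; a pose out of reach is approached as far as the arm can. A call with a number of a shift or a turn outside -1 to 1 is refused whole. A call with a gripper value outside its range is refused whole. The fingers move at their own pace and stop on an object; FORCE is the grip in N (left out, the last holds). Time passes only in rows, so rows that do not move let the fingers close. It gives the time, the measured TCP pose, the force, the opening and the grip force at its end, in the units of the state.
- monitor.sense(): the state, without advancing time (a new reading comes with each control period).
- eyes.snapshot(name): name is "scene" or "side" or "wrist"; returns a dict with "pixels" (384x512x3 uint8, red, green, blue), "depth" (384x512 float32, m along the optical axis (not along the pixel's ray), 0 where there is no reading), "intrinsics" (3x3 intrinsics, pixels), "k1" (the pictures are not rectified: a ray, as slopes to the right and down, at radius r is drawn at 1 + k1 r^2 times it, then the intrinsics apply), "eye" and "attitude" of the camera in the world. Camera axes: x right, y down, z forward; pixel columns grow to the right and rows downward; lengths in m; the calibration is good to about 2 mm. A picture is of the moment at which its call begins.
- job.sign_off(): hands the job in; it is judged then, once.
The state is a dict: "t": time; "q": joint angles; "qd": joint speeds; "tau": joint torques, N m; "tcp_pos": TCP position; "tool_rot": TCP orientation; "force": force on the tool from outside, world axes, zero at the start; "ft_torque": the same for the moment, N m; "finger_gap": opening from 0.0 (shut) to 1.0 (fully open); "gripper_force": force on a finger pad.
Only numpy, scipy, OpenCV 4.12 (cv2) and the standard library are available. Lean on these libraries where they do the work, as an engineer would, in place of code of your own. Each camera call takes 0.05 s, during which the arm holds its last target. There are 200 camera calls.

TASK

Load the new paper roll into the grey dispenser: push the red spring end of its spindle into the plain cup, press the spring in until the key end clears the brake hub opposite, bring it in line and into the hub's mouth, then turn the top of the roll towards the dispenser's front until the flat key drops into the slot and both ends are fully home. Then swing the raised tear bar over so that it lies on the paper. Do not shove the dispenser along the counter, and leave the other things where they are.

Things in the scene. Friction and masses are not known exactly. Their poses are not given: they have to be found in the camera images.
- paper_roll: white paper roll, 54 mm diameter, 100 mm wide, fixed on its spindle, 0.26 kg (varies); lies left of the dispenser, key end roughly to the left. Origin at the roll's centre (27 mm above the counter); y along the spindle to the key end, z up. Beyond the paper, either side: a steel sleeve 17 mm in diameter (8 mm long on the spring side, 26 mm on the key side), then the pin or key
- spring_end (a point): tip of the red round-nosed pin, 12 mm in diameter, 92.5 mm from the roll's centre when free (185 mm from tip to tip). It slides straight into the sleeve by at most 22 mm against a spring: about 4 N to start it, about 12 N at the end of its travel, where it stops dead; it comes out again by itself
- key_end (a point): tip of the grey key end, 92.5 mm from the roll's centre: a 14 mm round collar, and on its end face a flat key 6 mm long, 13.8 mm wide, 4.5 mm thick. The width of the key lies along the roll's z axis (upright as the roll lies), its thickness along x
- dispenser: grey steel paper dispenser loose on rubber feet, 3.5 kg: it skids when pushed with over 18 N. Origin on the counter midway between the cheeks; x to its rear, y left, from cup to hub. Base plate x -55 to 95, y -123 to 123 mm, top at z 14 mm, front lip 38 mm high; two cheeks (94 to 100 mm either side, 36 mm wide, round top at z 88 mm). Open in front, behind and above the roll's place
- cup_floor (a point): centre of the floor of the plain cup on the right cheek: dispenser frame (0, -91, 70) mm. A black round bush opening to the left, bore 17 mm, 9 mm deep, rim 27 mm across. From this floor to the hub's floor is 182 mm, so the spindle at home stays 3 mm compressed
- hub_floor (a point): centre of the slot's floor in the black brake hub on the left cheek: dispenser frame (0, 91, 70) mm. The hub opens to the right, rim 28 mm across; a round recess of 17 mm bore, 7.5 mm deep, then a slot 7.5 mm wide, 6.5 mm deep. It turns stiffly (about 0.08 N m); the slot's top starts leaning to the front (-x) by an unknown 0.35 to 0.85 rad. The key drops in within 0.2 rad of it
- tear_bar (a joint): angle of the tear bar, rad: 0 = down on a loaded roll, 1.95 = thrown fully back; it starts raised at 1.75 to 1.95. The hinge line runs along the dispenser's y at x 70, z 40 mm; the bar lies 101 mm from it. The hinge is lightly damped: pushed forward past the upright (below 0.95) the bar sinks down by its own weight
- bar_mid (a point): middle of the tear bar, a round steel bar of 10 mm diameter and 242 mm length parallel to the dispenser's y, carried by an arm at each end outside the cheeks. Raised, this point is at about x 154, z 95 mm in the dispenser's frame; lowered, at x -12, z 99 mm; upright, at x 70, z 141 mm. A narrow blade strip runs along its front edge
- tea_tin: green square tin with a pale label, 71 x 88 x 111 mm, standing to the right of the dispenser; origin at the centre of its underside
- dip_cup: small white cup, 76 mm across, 47 mm high, on the right; origin at the centre of its underside
- order_pad: purple spiral-bound pad, 140 x 99 x 14 mm, to the right; origin at the centre of its underside
- calculator: grey desk calculator, 125 x 78 x 16 mm, far right; origin at the centre of its underside

How it is judged:
By the outcome, as a careful person would: the job done as asked, in the order asked, and still so for the second after the job is handed in, with the robot touching nothing.
It also fails if it takes over 64 s, if anything falls off the work surface, if the arm or the gripper's body presses on something with over 40 N, if the wrist force passes 120 N, or if a joint passes its speed limit or range.

## Working session

There is one attempt and no reset: what is moved stays moved. The work goes in short steps, Python scripts to look and compute and a shell command to move; the robot and the scene stay as the last step left them, time stands still between calls to the robot, and variables do not carry over. Pictures are saved under pics/ and viewed, at most 13 in all, crops included, and the job is handed in when it is done.

```bash
ls; mkdir -p pics; cat > h.py <<'E'
import numpy as np, cv2
from station import monitor, eyes, job, manip
def snap(n,f=None):
    s=eyes.snapshot(n)
    if f: cv2.imwrite('pics/'+f,s['pixels'][:,:,::-1])
    return s
def R_(q):
    from scipy.spatial.transform import Rotation as R
    q=np.array(q); return q if q.shape==(3,3) else R.from_quat(q).as_matrix()
def rays(s,uv):
    uv=np.atleast_2d(np.array(uv,float)); K=np.array(s['intrinsics'])
    d=(uv-[K[0,2],K[1,2]])/[K[0,0],K[1,1]]; r0=d.copy()
    for _ in range(20): r0=d/(1+s['k1']*(r0**2).sum(1,keepdims=True))
    return np.c_[r0,np.ones(len(r0))]
def pts(s,uv):   # from depth
    uv=np.atleast_2d(uv).astype(int); z=s['depth'][uv[:,1],uv[:,0]]
    return np.array(s['eye'])+(rays(s,uv)*z[:,None])@R_(s['attitude']).T, z
def plane(s,uv,h):
    d=rays(s,uv)@R_(s['attitude']).T; e=np.array(s['eye'])
    return e+d*((h-e[2])/d[:,2])[:,None]
def cloud(s):
    v,u=np.mgrid[0:384,0:512]; p,z=pts(s,np.c_[u.ravel(),v.ravel()])
    return p.reshape(384,512,3), s['depth']
E
python3 - <<'E'
from h import *
a=snap('scene','scene0.png'); b=snap('side','side0.png')
for s in(a,b): print(s['eye'],R_(s['attitude']).round(3).tolist(),s['intrinsics'],s['k1'])
cv2.imwrite('pics/both.png',cv2.resize(np.hstack([a['pixels'],b['pixels']])[:,:,::-1],(800,300)))
print(monitor.sense(), manip.nose_length)
E
```

```text
pics
[-0.05300031 -1.2308407   1.16105305] [[0.878, -0.318, 0.359], [-0.479, -0.563, 0.673], [-0.013, -0.763, -0.646]] [[406.5562514    0.         254.51686161]
 [  0.         406.5562514  193.73327511]
 [  0.           0.           1.        ]] -0.10844696833933519
[-0.28066491  1.00204925  1.51690025] [[-0.804, -0.434, 0.407], [-0.594, 0.565, -0.572], [0.018, -0.701, -0.713]] [[482.15169843   0.         252.52306175]
 [  0.         482.15169843 191.7956509 ]
 [  0.           0.           1.        ]] -0.20847263222324453
{'t': 0.1, 'q': array([ 1.07949541e+00,  5.28345365e-01,  1.43380114e+00,  7.28524290e-06,
        1.18141286e+00, -1.78509547e-01]), 'qd': array([-3.38634226e-05, -2.02303107e-03, -3.02976000e-03,  9.23838666e-05,
       -1.22424321e-03,  8.38193889e-04]), 'tau': array([-1.27613712e-03, -4.43309748e+01, -1.78585947e+01, -2.56593521e-04,
        3.93071488e-03,  1.02478427e-05]), 'tcp_pos': array([0.191995  , 0.5941152 , 0.24443998]), 'tool_rot': array([ 1.55760194e-01,  9.87794409e-01, -9.27613238e-04, -3.26389944e-04]), 'force': array([ 0.44533576, -0.10859749,  0.22898593]), 'ft_torque': array([0.02885934, 0.0242709 , 0.02235341]), 'gripper_force': 0.0, 'finger_gap': 0.9978649185990497} 0.014
```

View pics/scene0.png

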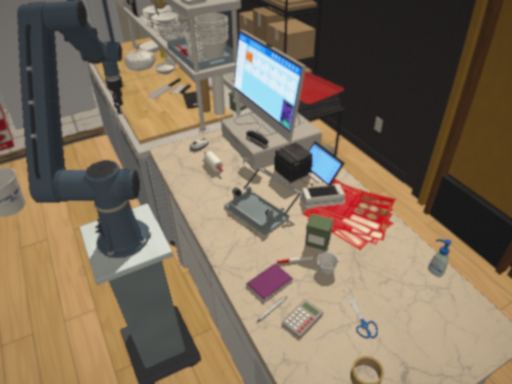

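View pics/side0.png

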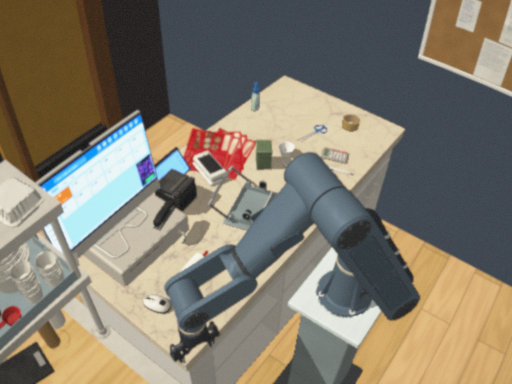

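The scene view shows the dispenser at about (258,210) with arms at (243,190) and (293,210), and the roll at about (213,162). The side view shows the dispenser at (250,205); the arm partly hides the roll.

```bash
python3 - <<'E'
from h import *
a=snap('scene'); w=snap('wrist','w0.png')
for uv in [(213,162),(207,155),(219,168),(258,210),(231,208),(266,234),(284,218),(250,189)]:
    print(uv,pts(a,uv)[0].round(3),plane(a,uv,0.02).round(3))
print(w['eye'],R_(w['attitude']).round(3).tolist(),w['intrinsics'],w['k1'])
s=monitor.sense();R=R_(s['tool_rot']);print(R.round(3).tolist());print('cam in tool',R.T@(np.array(w['eye'])-s['tcp_pos']),(R.T@R_(w['attitude'])).round(3).tolist())
E
```

```text
(213, 162) [[0.506 0.228 0.047]] [[0.519 0.263 0.02 ]]
(207, 155) [[0.501 0.286 0.053]] [[0.518 0.331 0.02 ]]
(219, 168) [[0.521 0.197 0.026]] [[0.524 0.205 0.02 ]]
(258, 210) [[ 0.547 -0.133  0.011]] [[ 0.542 -0.141  0.02 ]]
(231, 208) [[ 0.453 -0.068  0.013]] [[ 0.45  -0.075  0.02 ]]
(266, 234) [[ 0.514 -0.257 -0.003]] [[ 0.503 -0.277  0.02 ]]
(284, 218) [[ 0.615 -0.228  0.012]] [[ 0.611 -0.235  0.02 ]]
(250, 189) [[ 0.571 -0.018  0.032]] [[ 0.578 -0.004  0.02 ]]
[0.12544526 0.61656216 0.37248762] [[0.307, 0.914, 0.264], [0.952, -0.295, -0.087], [-0.002, 0.278, -0.96]] [[302.56340367   0.         253.00832046]
 [  0.         302.56340367 192.28545192]
 [  0.           0.           1.        ]] -0.04109841159549456
[[-0.951, 0.308, -0.001], [0.308, 0.951, -0.001], [0.0, -0.001, -1.0]]
cam in tool [ 0.07029678  0.00050851 -0.12777153] [[0.0, -0.96, -0.279], [1.0, 0.0, -0.0], [0.001, -0.279, 0.96]]
```

View pics/w0.png

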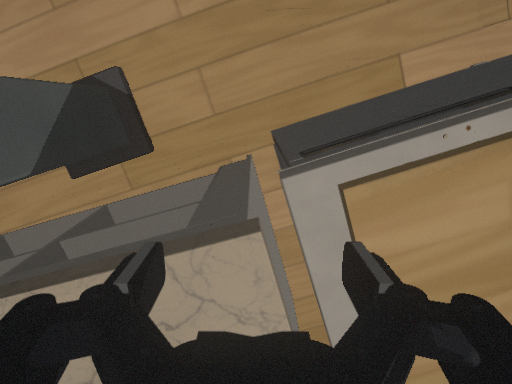

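The wrist view shows the counter corner and the floor; the roll is not in view. I'll turn the tool in line with the roll's axis and go over the work.

```bash
python3 -m pendant '[[[0,0,0,0,0,1,1],[0,0,0,0,0,1,1],[0,0,0,0,0,1,1],[0,0,0,0,0,1,1],[0,0,0,0,0,1,1],[0,0,0,0,0,1,1],[0,0,0,0,0,1,1],[0,0,0,0,0,1,1],[0,0,0,0,0,1,1],[0,0,0,0,0,1,1],[0,0,0,0,0,0.47,1]]]' 
python3 -m pendant '[[[-0.05,0.032,-0.005,0,0,0,1],[-0.05,0.032,-0.005,0,0,0,1],[-0.05,0.032,-0.005,0,0,0,1],[-0.05,0.032,-0.005,0,0,0,1],[-0.05,0.032,-0.005,0,0,0,1],[-0.05,0.032,-0.005,0,0,0,1],[-0.05,0.032,-0.005,0,0,0,1],[-0.05,0.032,-0.005,0,0,0,1],[-0.05,0.032,-0.005,0,0,0,1],[-0.05,0.032,-0.005,0,0,0,1],[-0.05,0.032,-0.005,0,0,0,1],[-0.05,0.032,-0.005,0,0,0,1],[0,0,0,0,0,0,1]]]' 
python3 - <<'E'
from h import *
w=snap('wrist','w1.png')
print(monitor.sense()['q'].round(3))
E
```

```text
t: 1.3
tcp_pos: [0.1922, 0.5945, 0.245]
tool_rot: [0.708, 0.706, -0.0, 0.0]
force: [0.1, -0.2, -0.2]
finger_gap: 1.001
gripper_force: 0.0
t: 2.6
tcp_pos: [0.5045, 0.1104, 0.294]
tool_rot: [0.709, 0.705, 0.001, 0.002]
force: [0.8, 0.1, 0.5]
finger_gap: 1.001
gripper_force: 0.0
[ 0.003  0.32   1.647 -0.     1.174  0.007]
```

View pics/w1.png

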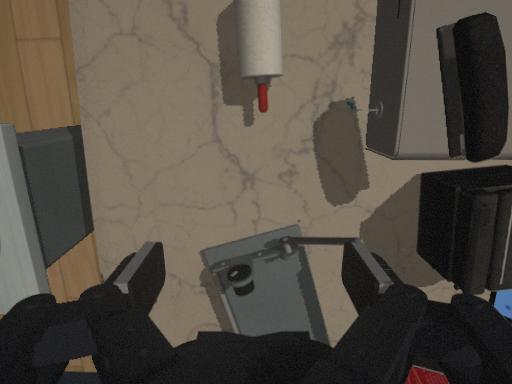

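The wrist view shows the roll at top (paper about (259,35)), its red pin with the tip at (263,110), and the dispenser's left half with the hub at (240,278). The dispenser is slightly yawed. I'll look squarely at each in turn.

```bash
python3 -m pendant '[[[-0.055,0.01,-0.015,0,0,0,1],[-0.055,0.01,-0.015,0,0,0,1],[-0.055,0.01,-0.015,0,0,0,1],[-0.035,0,0,0,0,0,1],[0,0,0,0,0,0,1]]]' 
python3 - <<'E'
from h import *
import pickle
w=snap('wrist','w2.png'); pickle.dump((w,monitor.sense()),open('w2.pkl','wb'))
E
python3 -m pendant '[[[0.06,-0.008,0,0,0,0,1],[0.06,-0.008,0,0,0,0,1],[0.06,-0.008,0,0,0,0,1],[0.06,0,0,0,0,0,1],[0.06,0,0,0,0,0,1],[0.06,0,0,0,0,0,1],[0.06,0,0,0,0,0,1],[0,0,0,0,0,0,1]]]' 
python3 - <<'E'
from h import *
import pickle
w=snap('wrist'); pickle.dump((w,monitor.sense()),open('w3.pkl','wb'))
a=cv2.imread('pics/w2.png');cv2.imwrite('pics/w23.png',np.hstack([cv2.resize(a,(400,300)),cv2.resize(w['pixels'][:,:,::-1],(400,300))]))
E
```

```text
t: 3.15
tcp_pos: [0.5244, -0.0466, 0.3293]
tool_rot: [0.708, 0.707, -0.0, 0.0]
force: [-0.6, 1.4, 0.0]
finger_gap: 0.999
gripper_force: 0.0
t: 4.0
tcp_pos: [0.5016, 0.2986, 0.3287]
tool_rot: [0.703, 0.711, 0.0, -0.002]
force: [-0.8, -0.0, -0.5]
finger_gap: 1.001
gripper_force: 0.0
```

View pics/w23.png

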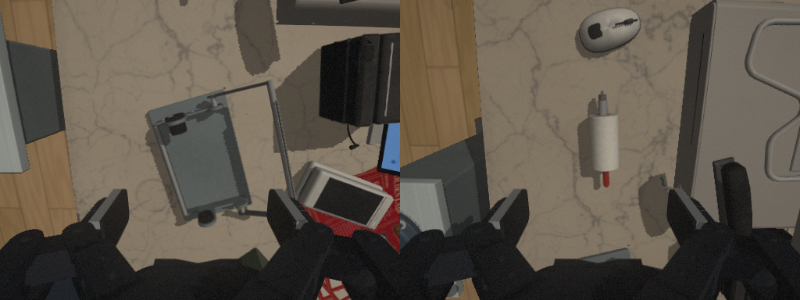

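Left: the dispenser yawed about 15°, hub at about (176,124), cup at (207,216), raised bar from (268,85) to (290,195). Right: the roll at (605,143), key tip at (602,94), red tip at (605,186); nothing close around it.

```bash
python3 - <<'E'
from h import *
import pickle
w,st=pickle.load(open('w3.pkl','rb'))
P,D=cloud(w); hsv=cv2.cvtColor(w['pixels'],cv2.COLOR_RGB2HSV)
m=(D>0)&(P[...,0]>.42)&(P[...,0]<.6)&(P[...,1]>.16)&(P[...,1]<.42)
print('counter z',np.median(P[m][:,2]))
m2=m&(P[...,2]>.012)
n,l,stt,c=cv2.connectedComponentsWithStats(m2.astype(np.uint8)); print(stt[1:][stt[1:,4]>60],c[1:][stt[1:,4]>60])
# region of spindle+roll: component containing the paper px
lab=l[183,262]; comp=l==lab
v,u=np.nonzero(comp); Q=P[comp]
print('n',len(Q),'zmax',np.percentile(Q[:,2],99))
# direction by silhouettes cast to axis plane z=.027
A=plane(w,np.c_[u,v],.027)[:,:2]; mu=A.mean(0); d=np.linalg.svd(A-mu,full_matrices=False)[2][0]; d*=np.sign(d[1]); nrm=np.array([d[1],-d[0]])
t=(A-mu)@d; s=(A-mu)@nrm
for a in np.arange(-.11,.111,.01):
    k=(t>=a)&(t<a+.01)
    if k.any(): print(round(a,3),s[k].min().round(4),s[k].max().round(4))
print('d',d,'ang from +y',np.degrees(np.arctan2(-d[0],d[1])),'tips',mu+d*t.max(),mu+d*t.min(),'mid',mu+d*(t.max()+t.min())/2,t.max()-t.min())
red=(((hsv[...,0]<10)|(hsv[...,0]>170))&(hsv[...,1]>120)&m); vv,uu=np.nonzero(red); B=plane(w,np.c_[uu,vv],.027)[:,:2]
print('red',len(B),((B-mu)@d).min(),((B-mu)@d).max(),((B-mu)@nrm).mean())
E
python3 - <<'E'
from h import *
import pickle
w,st=pickle.load(open('w2.pkl','rb'))
P,D=cloud(w)
m=(D>0)&(P[...,0]>.38)&(P[...,0]<.72)&(P[...,1]>-.32)&(P[...,1]<.05)
hist=np.histogram(P[m][:,2],np.arange(-.01,.13,.004));print(dict(zip((hist[1][:-1]*1e3).round().astype(int),hist[0])))
g=m&(P[...,2]>.009)&(P[...,2]<.020)
n,l,s,c=cv2.connectedComponentsWithStats(g.astype(np.uint8)); k=1+s[1:,4].argmax(); Q=P[l==k][:,:2].astype(np.float32)
r=cv2.minAreaRect(Q); print('rect',r,cv2.boxPoints(r))
h=m&(P[...,2]>.08)&(P[...,2]<.105); n,l,s,c=cv2.connectedComponentsWithStats(h.astype(np.uint8))
for i in range(1,n):
    if s[i,4]>15: q=P[l==i]; print(s[i],q.min(0).round(3),q.max(0).round(3),q.mean(0).round(3))
E
```

```text
counter z 0.37963030788936697
[[  242   116    38   124  2996]
 [    0   241   512   143 39685]] [[261.08611482 178.55740988]
 [255.06846416 334.95948091]]
n 2996 zmax 0.05415115905374367
-0.1 -0.0041 0.0037
-0.09 -0.0041 0.0053
-0.08 -0.0051 0.0059
-0.07 -0.0088 0.0124
-0.06 -0.0251 0.0248
-0.05 -0.0262 0.025
-0.04 -0.0258 0.0253
-0.03 -0.0252 0.0256
-0.02 -0.0262 0.0258
-0.01 -0.0256 0.0261
-0.0 -0.0262 0.0262
0.01 -0.0259 0.0252
0.02 -0.0262 0.0255
0.03 -0.0261 0.0258
0.04 -0.0255 0.026
0.05 -0.0078 0.0078
0.06 -0.0074 0.007
0.07 -0.0069 0.0072
0.08 -0.0063 0.0062
d [-0.06206783  0.99807193] ang from +y 3.5585117551626015 tips [0.50826462 0.35576289] [0.51976169 0.17088611] mid [0.51401316 0.2633245 ] 0.18523392155377233
red 127 -0.3830985026044947 -0.06351808418601126 0.009729879564868591
{np.int64(-10): np.int64(0), np.int64(-6): np.int64(1738), np.int64(-2): np.int64(27136), np.int64(2): np.int64(35), np.int64(6): np.int64(72), np.int64(10): np.int64(8752), np.int64(14): np.int64(2720), np.int64(18): np.int64(172), np.int64(22): np.int64(144), np.int64(26): np.int64(127), np.in
[... 480 characters left out ...]
, np.int64(98): np.int64(451), np.int64(102): np.int64(71), np.int64(106): np.int64(55), np.int64(110): np.int64(214), np.int64(114): np.int64(41), np.int64(118): np.int64(0), np.int64(122): np.int64(0)}
rect ((0.5419778823852539, -0.12814904749393463), (0.13502191007137299, 0.23365390300750732), 16.07676124572754) [[ 0.4447549  -0.03458648]
 [ 0.50945944 -0.25910255]
 [ 0.63920087 -0.2217116 ]
 [ 0.5744963   0.00280446]]
[ 314  102   62  152 1214] [ 0.599 -0.163  0.08 ] [0.686 0.028 0.105] [ 0.65  -0.051  0.097]
[213 147  24  27 393] [ 0.475 -0.059  0.08 ] [ 0.503 -0.026  0.088] [ 0.49  -0.042  0.083]
[256 277  19  14 181] [ 0.529 -0.23   0.08 ] [ 0.555 -0.21   0.088] [ 0.541 -0.22   0.083]
```

```bash
python3 - <<'E'
from h import *
import pickle
w,st=pickle.load(open('w2.pkl','rb'))
P,D=cloud(w); V=w['pixels'].max(2)
yaw=np.radians(16.05); xd=np.array([np.cos(yaw),np.sin(yaw)]); yd=np.array([-xd[1],xd[0]]); o=np.array([.5155,-.1325])
L=np.stack([(P[...,:2]-o)@xd,(P[...,:2]-o)@yd,P[...,2]],-1)*1e3
z=L[...,2]
for nm,sg in(('hub',1),('cup',-1)):
    m=(D>0)&(abs(L[...,0])<30)&(sg*L[...,1]>60)&(sg*L[...,1]<125)&(z>66)
    for y0 in range(68,112,3):
        k=m&(sg*L[...,1]>=y0)&(sg*L[...,1]<y0+3)
        if k.sum()>3: print(nm,y0,k.sum(),'x',L[k][:,0].min().round(1),L[k][:,0].max().round(1),'top',np.percentile(z[k],95).round(1),'V',np.median(V[k]))
# lip
m=(D>0)&(z>30)&(z<42)&(L[...,0]>-70)&(L[...,0]<-40)&(abs(L[...,1])<110)
print('lip x by y',[(y,np.median(L[m&(abs(L[...,1]-y)<10)][:,0]).round(1)) for y in(-100,-60,-20,20,60,100)])
m=(D>0)&(z>9)&(z<20)&(abs(L[...,1])<70)&(abs(L[...,0])<120)
print('rear x',[(y,L[m&(abs(L[...,1]-y)<8)][:,0].max().round(1)) for y in(-60,-40,-20,0,20,40,60)])
m=(D>0)&(z>85)&(L[...,0]>110); print('bar',L[m].min(0),L[m].max(0),np.median(L[m],0))
E
```

```text
hub 77 41 x -11.3 14.1 top 83.3 V 52.0
hub 80 118 x -21.0 14.4 top 358.8 V 36.0
hub 83 274 x -30.0 14.4 top 387.4 V 32.0
hub 86 496 x -29.9 14.4 top 388.2 V 28.5
hub 89 851 x -30.0 29.9 top 395.1 V 33.0
hub 92 2333 x -30.0 30.0 top 403.5 V 33.0
hub 95 1093 x -30.0 25.5 top 397.7 V 35.0
hub 98 1025 x -30.0 28.5 top 398.7 V 36.0
hub 101 4885 x -28.7 30.0 top 411.4 V 30.0
hub 104 4397 x -29.2 26.5 top 410.5 V 29.0
hub 107 1728 x -29.8 16.0 top 402.0 V 27.0
hub 110 647 x -30.0 -21.5 top 394.1 V 28.0
cup 80 44 x -11.0 11.9 top 83.0 V 34.0
cup 83 39 x -11.8 12.6 top 83.0 V 36.0
cup 86 43 x -12.8 13.2 top 83.8 V 36.0
cup 89 37 x -13.7 13.8 top 84.6 V 39.0
cup 92 85 x -15.8 17.6 top 87.0 V 67.0
cup 95 40 x -16.2 17.2 top 87.4 V 91.0
cup 98 7 x -11.1 14.2 top 86.2 V 101.0
lip x by y [(-100, np.float64(-42.3)), (-60, np.float64(-42.8)), (-20, np.float64(-42.5)), (20, np.float64(-42.7)), (60, np.float64(-42.9)), (100, np.float64(-42.3))]
rear x [(-60, np.float64(94.1)), (-40, np.float64(94.1)), (-20, np.float64(94.0)), (0, np.float64(94.0)), (20, np.float64(94.0)), (40, np.float64(94.0)), (60, np.float64(94.1))]
bar [128.07768818 -76.58453148  85.02613369] [359.76151166 218.78021285 123.62083939] [282.62143936  93.56911812 115.76941141]
```

```bash
python3 -m pendant '[[[0,0,0,0,0,-0.46,1],[-0.009,0.0026,0.052,0,0,0,1],[-0.009,0.0026,0.052,0,0,0,1],[-0.009,0.0026,0.052,0,0,0,1],[-0.009,0.0026,0.052,0,0,0,1],[-0.009,0.0026,0.052,0,0,0,1],[0,0,0,0,0,0,1],[0,0,0,0,0,0,1]]]'
cat >> h.py <<'E'
def pose():
    s=monitor.sense();R=R_(s['tool_rot']); return s,np.array(s['tcp_pos']),R
def to(goal):
    s,p,R=pose(); return (R.T@(np.array(goal)-p)/.8).round(4)
E
python3 - <<'E'
from h import *
s,p,R=pose(); print(p.round(4),R.round(3).tolist(),to([.514,.2633,.023]))
print('yaw x',np.degrees(np.arctan2(R[1,0],R[0,0])))
E
```

```text
t: 4.85
tcp_pos: [0.5164, 0.2556, 0.1213]
tool_rot: [0.687, 0.727, -0.001, -0.001]
force: [0.0, -0.1, 1.1]
finger_gap: 1.0
gripper_force: 0.0
[0.5164 0.2556 0.1213] [[-0.056, 0.998, -0.002], [0.998, 0.056, -0.0], [-0.0, -0.002, -1.0]] [ 0.0098 -0.0021  0.1229]
yaw x 93.22763470055628
```

```bash
python3 -m pendant '[[[0.0098,-0.0021,0.03,0,0,-0.05,1],[0,0,0.035,0,0,0,1],[0,0,0.035,0,0,0,1],[0,0,0.0228,0,0,0,1],[0,0,0,0,0,0,1],[0,0,0,0,0,0,1]]]' 60
python3 - <<'E'
from h import *
s,p,R=pose(); print(p.round(4),to([.514,.2633,.023]))
E
python3 -m pendant '[[[0,0,0,0,0,0,0.4],[0,0,0,0,0,0,0.4],[0,0,0,0,0,0,0.4],[0,0,0,0,0,0,0.4],[0,0,0,0,0,0,0.4],[0,0,0,0,0,0,0.4]]]' 60
```

```text
t: 5.45
tcp_pos: [0.5166, 0.2644, 0.0254]
tool_rot: [0.684, 0.729, 0.002, 0.001]
force: [-0.8, -0.1, 0.6]
finger_gap: 1.002
gripper_force: 0.0
[0.5166 0.2644 0.0254] [-0.0012 -0.0033  0.003 ]
t: 6.05
tcp_pos: [0.5157, 0.2639, 0.0251]
tool_rot: [0.685, 0.729, 0.001, 0.001]
force: [-1.4, -0.0, 8.4]
finger_gap: 0.61
gripper_force: 61.4
```

```bash
python3 -m pendant '[[[0,0,-0.02,0,0,0,0.4],[0,0,-0.05,0,0,0,0.4],[0,0,-0.05,0,0,0,0.4],[0,0,-0.04,0,0,0,0.4],[-0.0555,-0.0053,0,0,0,0,0.4],[-0.0555,-0.0053,0,0,0,0,0.4],[-0.0555,-0.0053,0,0,0,0,0.4],[-0.0555,-0.0053,0,0,0,0,0.4],[-0.0555,-0.0053,0,0,0,0,0.4],[-0.0555,-0.0053,0,0,0,0,0.4],[-0.0555,-0.0053,0,0,0,0,0.4],[-0.0555,-0.0053,0,0,0,0,0.4],[0,0,0,0,0,-0.91,0.4],[0,0,0,0,0,-0.91,0.4],[0,0,0,0,0.71,0,0.4],[0,0,0,0,0.71,0,0.4],[0,0,0,0,0,0,0.4],[0,0,0,0,0,0,0.4]]]' 90
cat >> h.py <<'E'
yaw=np.radians(16.05); xd=np.array([np.cos(yaw),np.sin(yaw),0]); yd=np.array([-xd[1],xd[0],0]); zd=np.array([0,0,1.]); O=np.array([.5151,-.1311,0])
DR=np.stack([xd,yd,zd],1)
OFF=np.array([-.0005,0,-.0019])  # roll centre in tool
def rep():
    s,p,R=pose(); c=DR.T@(p+R@OFF-O)*1e3; a=DR.T@R[:,0]
    print('C',c.round(1),'axis',a.round(3),'spring',(c-92.5*a).round(1),'key',(c+92.5*a).round(1),'tooly',(DR.T@R[:,1]).round(3),'F',(DR.T@s['force']).round(1),'T',(DR.T@s['ft_torque']).round(2),'t',s['t'])
def goC(c):  # tool-unit shift to bring roll centre to c (mm, dispenser)
    s,p,R=pose(); return (R.T@(O+DR@np.array(c)/1e3-p-R@OFF)/.8).round(4)
E
python3 - <<'E'
from h import *
rep(); w=snap('wrist','w4.png')
print(goC([0,13.2,85]))
E
```

```text
t: 7.85
tcp_pos: [0.5032, -0.0934, 0.151]
tool_rot: [0.599, 0.796, 0.051, -0.068]
force: [-0.2, 0.5, -3.2]
finger_gap: 0.606
gripper_force: 94.9
C [ -1.   38.7 152.8] axis [-0.     0.986  0.168] spring [ -1.  -52.5 137.3] key [ -1.  129.9 168.4] tooly [ 1.     0.    -0.001] F [-0.1  0.5 -3.2] T [-0.08  0.01 -0.  ] t 7.85
[-0.0466  0.0014  0.0781]
```

View pics/w4.png

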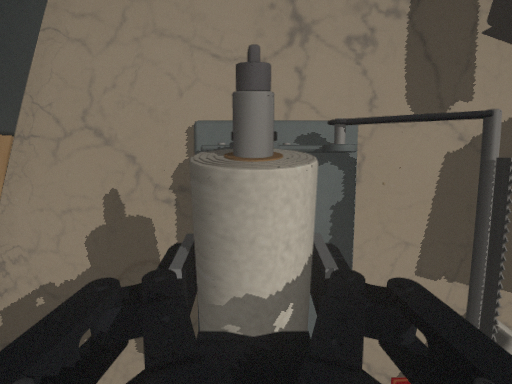

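The roll is held straight, sleeve at (254,120), collar (254,77), and the key edge-on (upright) at (254,52). I'll check the roll's place in the hand from depth.

```bash
python3 - <<'E'
from h import *
w=snap('wrist'); s,p,R=pose(); P,D=cloud(w); L=(P-p)@R*1e3
for x0 in list(range(46,102,3)):
    k=(D>0)&(abs(L[...,1])<40)&(L[...,2]<12)&(L[...,2]>-40)&(L[...,0]>=x0)&(L[...,0]<x0+3)
    if k.sum()>3: print(x0,k.sum(),'y',np.percentile(L[k][:,1],[1,99]).round(1),'ztop',np.percentile(L[k][:,2],3).round(1))
E
```

```text
46 1093 y [-23.5  25.5] ztop -28.3
49 1986 y [-23.7  24.8] ztop -26.9
52 292 y [-7.2  8.5] ztop -10.0
55 306 y [-7.6  8.5] ztop -9.9
58 306 y [-7.5  8.4] ztop -10.0
61 314 y [-7.5  8.9] ztop -10.1
64 322 y [-7.4  8.8] ztop -10.0
67 321 y [-7.4  8.8] ztop -9.9
70 352 y [-7.3  8.7] ztop -10.0
73 314 y [-7.3  8.6] ztop -9.8
76 286 y [-6.1  7.5] ztop -8.7
79 290 y [-6.   7.4] ztop -8.3
82 294 y [-6.   7.4] ztop -8.8
85 167 y [-5.9  7. ] ztop -8.7
88 102 y [-1.2  2.9] ztop -9.1
91 31 y [-1.1  2.8] ztop -8.1
```

```bash
sed -i 's/^OFF=.*/OFF=np.array([0,.0007,-.0017])/' h.py; python3 - <<'E'
from h import *
rep(); print(goC([0,14,87]))
E
```

```text
C [ -0.4  40.3 152.8] axis [-0.002  0.986  0.169] spring [ -0.2 -50.9 137.1] key [ -0.5 131.5 168.4] tooly [ 1.     0.002 -0.001] F [ 0.1 -0.2 -2.2] T [-0.13  0.01 -0.01] t 7.95
[-0.0463  0.0005  0.0755]
```

```bash
python3 -m pendant '[[[-0.0093,0.0001,0.0151,0,0,0,0.4],[-0.0093,0.0001,0.0151,0,0,0,0.4],[-0.0093,0.0001,0.0151,0,0,0,0.4],[-0.0093,0.0001,0.0151,0,0,0,0.4],[-0.0093,0.0001,0.0151,0,0,0,0.4],[0,0,0,0,0,0,0.4],[0,0,0,0,0,0,0.4]]]' 
python3 - <<'E'
from h import *
rep(); print(goC([0,1,83.7]))
s=snap('scene'); cv2.imwrite('pics/s5.png',cv2.resize(s['pixels'][160:260,200:340,::-1],(700,500)))
E
```

```text
t: 8.65
tcp_pos: [0.5109, -0.1184, 0.0846]
tool_rot: [0.599, 0.796, 0.051, -0.069]
force: [-0.3, -0.0, -2.0]
finger_gap: 0.604
gripper_force: 94.9
C [ 0.2 13.1 86.2] axis [-0.     0.985  0.171] spring [  0.3 -78.1  70.4] key [  0.2 104.2 102. ] tooly [ 1.     0.001 -0.001] F [-0.3  0.1 -2. ] T [-0.12 -0.02 -0.04] t 8.65
[-0.0154 -0.0003  0.0006]
```

View pics/s5.png

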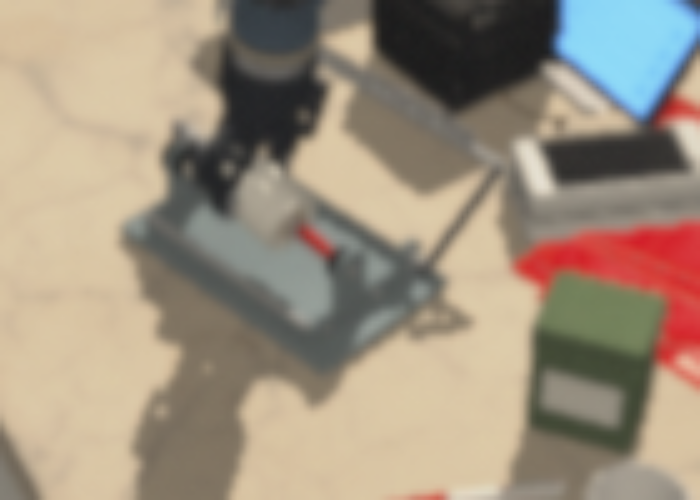

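```bash
python3 -m pendant '[[[-0.0035,-0.0001,-0.0003,0,0,0,0.4],[-0.0035,-0.0001,-0.0003,0,0,0,0.4],[-0.0035,0,-0.0003,0,0,0,0.4],[-0.0035,0,-0.0003,0,0,0,0.4],[0,0,0,0,0,0,0.4]]]' 
python3 -c "
from h import *
rep()"
python3 -m pendant '[[[-0.0035,0,-0.0002,0,0,0,0.4],[-0.0035,0,-0.0002,0,0,0,0.4],[0,0,0,0,0,0,0.4]]]' 
python3 -c "
from h import *
rep()"
```

```text
t: 9.2
tcp_pos: [0.5146, -0.1298, 0.0845]
tool_rot: [0.599, 0.796, 0.051, -0.067]
force: [-0.0, -0.1, -2.3]
finger_gap: 0.608
gripper_force: 94.9
C [ 0.6  1.1 86.1] axis [-0.001  0.986  0.169] spring [  0.6 -90.   70.5] key [  0.5  92.3 101.8] tooly [1.    0.001 0.001] F [-0.  -0.1 -2.3] T [-0.16  0.07 -0.01] t 9.2
t: 9.5
tcp_pos: [0.5152, -0.1336, 0.0836]
tool_rot: [0.599, 0.796, 0.052, -0.069]
force: [0.4, 4.9, -1.6]
finger_gap: 0.604
gripper_force: 94.8
C [ 0.1 -2.8 85.2] axis [-0.001  0.985  0.172] spring [  0.1 -93.9  69.3] key [  0.   88.4 101.2] tooly [ 1.     0.001 -0.001] F [ 1.7  4.6 -1.6] T [ 0.47 -0.15  0.08] t 9.5
```

```bash
python3 -m pendant '[[[-0.0034,0,0,0,0,0,0.4],[-0.0034,0,0,0,0,0,0.4],[-0.0034,0,0,0,0,0,0.4],[-0.0034,0,0,0,0,0,0.4],[0,0,0,0,0,0,0.4]]]' 
python3 -c "
from h import *
rep()"
python3 -m pendant '[[[-0.0034,0,0,0,0,0,0.4],[-0.0025,0,0,0,0,0,0.4],[0,0,0,0,0,0,0.4]]]' 
python3 -c "
from h import *
rep()"
```

```text
t: 10.0
tcp_pos: [0.5177, -0.1427, 0.0818]
tool_rot: [0.599, 0.796, 0.052, -0.07]
force: [-1.0, 7.2, 0.1]
finger_gap: 0.602
gripper_force: 94.8
C [ -0.  -12.2  83.4] axis [-0.001  0.985  0.174] spring [ 1.000e-01 -1.033e+02  6.730e+01] key [-0.1 78.9 99.6] tooly [ 1.     0.001 -0.001] F [1.  7.2 0.1] T [ 0.93 -0.34  0.12] t 10.0
t: 10.3
tcp_pos: [0.5187, -0.1464, 0.081]
tool_rot: [0.599, 0.796, 0.052, -0.071]
force: [-0.2, 9.6, 1.6]
finger_gap: 0.6
gripper_force: 94.8
C [ -0.1 -16.   82.7] axis [-0.001  0.984  0.176] spring [   0.  -107.1   66.5] key [-0.1 75.  98.9] tooly [ 1.     0.001 -0.002] F [2.5 9.3 1.6] T [ 1.11 -0.42  0.1 ] t 10.3
```

```bash
python3 -m pendant '[[[-0.0024,0,0,0,0,0,0.4],[-0.0014,0,0,0,0,0,0.4],[0,0,0,0,0,0,0.4]]]' 
python3 - <<'E'
from h import *
rep(); w=snap('wrist','w6.png'); s,p,R=pose(); P,D=cloud(w); L=(P-O)@DR*1e3
k=(D>0)&(abs(L[...,0])<20)&(L[...,1]>60)&(L[...,1]<110)&(L[...,2]>60)
for y0 in range(62,104,2):
    q=k&(L[...,1]>=y0)&(L[...,1]<y0+2)
    if q.sum()>3: print(y0,q.sum(),L[q].min(0).round(1),L[q].max(0).round(1))
E
```

```text
t: 10.6
tcp_pos: [0.5194, -0.1488, 0.0806]
tool_rot: [0.599, 0.796, 0.052, -0.071]
force: [-0.3, 9.9, 1.6]
finger_gap: 0.601
gripper_force: 94.9
C [ -0.1 -18.5  82.2] axis [-0.001  0.984  0.176] spring [  -0.  -109.5   65.9] key [-0.2 72.6 98.6] tooly [ 1.     0.001 -0.002] F [2.5 9.6 1.6] T [ 1.22 -0.46  0.12] t 10.6
62 195 [-6.9 62.  95.1] [  6.6  64.  103.8]
64 186 [-6.9 64.  94.7] [  6.6  66.  104.3]
66 82 [-6.8 66.  95.2] [  6.6  68.  104.4]
68 71 [-2.1 68.  99.4] [  2.1  70.  105.3]
70 51 [ -2.1  70.  100.4] [  2.1  71.9 104.5]
72 4 [ -1.7  72.  101.3] [  0.9  72.5 102.7]
74 81 [-12.   75.5  61.6] [11.8 76.  83. ]
76 436 [-13.7  76.   60.4] [13.5 78.  83.9]
78 315 [-13.6  78.   60.6] [13.3 80.  84.3]
80 312 [-13.6  80.   60.9] [13.7 82.  85.3]
82 271 [-13.6  82.   70.3] [13.8 84.  84.7]
84 283 [-13.5  84.   71.3] [13.8 86.  85.3]
86 282 [-14.1  86.   69. ] [13.7 88.  85. ]
88 294 [-14.1  88.   69.3] [13.7 90.  84.9]
90 262 [-14.1  90.   69.5] [14.  92.  85.1]
92 826 [-17.3  92.   60.3] [17.8 94.  88.7]
94 379 [-17.7  94.   64.2] [17.4 96.  88.2]
96 195 [-17.5  96.   72.5] [17.3 98.  86.6]
98 20 [-16.3  98.1  74.4] [16.5 98.9 82.4]
100 21 [-15.7 100.2  71.8] [ 15.9 102.   77.5]
102 9 [-15.9 102.1  70.1] [ 15.7 103.8  74.7]
```

View pics/w6.png

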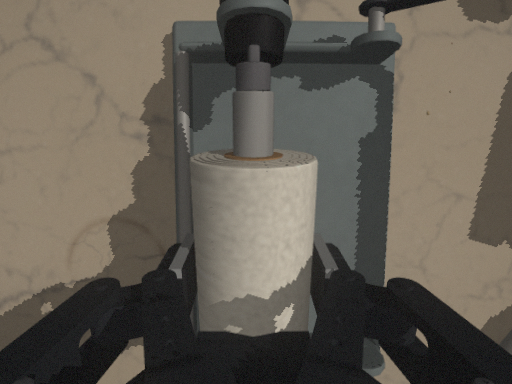

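The hub's rim is at (255,12) with the key (254,55) centred before it and about 3.5 mm clear. I'll swing the key end down about the cup.

```bash
python3 -m pendant '[[[-0.0008,0,0.0025,0,-0.2445,0,0.4],[-0.0007,0,0.0025,0,-0.2445,0,0.4],[-0.0006,0,0.0025,0,-0.2445,0,0.4],[0,0,0,0,0,0,0.4]]]' 
python3 -c "
from h import *
rep()"
```

```text
t: 11.05
tcp_pos: [0.519, -0.1486, 0.074]
tool_rot: [0.6, 0.799, 0.026, -0.037]
force: [-0.3, 10.7, 0.6]
finger_gap: 0.606
gripper_force: 95.2
C [ -0.4 -18.   75.7] axis [-0.002  0.996  0.089] spring [  -0.2 -110.2   67.4] key [-0.6 74.1 83.9] tooly [ 1.     0.002 -0.003] F [ 2.7 10.4  0.6] T [ 1.48 -0.52  0.16] t 11.05
```

```bash
python3 -m pendant '[[[-0.0014,0.0002,0.0015,0,-0.2445,0,0.4],[-0.0008,0.0002,0.0025,0,-0.2445,0,0.4],[-0.0004,0,0.0027,0,-0.2445,0,0.4],[0,0,0,0,0,0,0.4]]]' 
python3 - <<'E'
from h import *
rep(); w=snap('wrist','w7.png'); s,p,R=pose(); P,D=cloud(w); L=(P-O)@DR*1e3
k=(D>0)&(abs(L[...,0])<20)&(L[...,1]>40)&(L[...,1]<110)&(L[...,2]>60)
for y0 in range(50,90,2):
    q=k&(L[...,1]>=y0)&(L[...,1]<y0+2)
    if q.sum()>3: print(y0,q.sum(),L[q].min(0).round(1),L[q].max(0).round(1))
E
```

```text
t: 11.45
tcp_pos: [0.5193, -0.1501, 0.0679]
tool_rot: [0.601, 0.8, -0.001, -0.002]
force: [-0.7, 11.6, -1.3]
finger_gap: 0.604
gripper_force: 95.0
C [ -0.5 -19.4  69.6] axis [-0.002  1.     0.002] spring [  -0.3 -111.9   69.4] key [-0.7 73.1 69.7] tooly [ 1.     0.002 -0.004] F [ 2.6 11.3 -1.3] T [ 1.67 -0.57  0.25] t 11.45
50 205 [-8.7 50.  67.9] [ 7.5 51.9 79.5]
52 206 [-8.6 52.2 69.2] [ 7.4 54.  79.1]
54 240 [-8.6 54.  69.2] [ 7.4 56.  78. ]
56 181 [-8.6 56.  69.6] [ 7.3 58.  78.2]
58 191 [-7.4 58.  68.9] [ 5.7 60.  76.7]
60 184 [-7.4 60.  69. ] [ 5.6 62.  77.1]
62 196 [-7.4 62.  67.6] [ 6.1 64.  77.1]
64 197 [-7.3 64.  66.9] [ 6.1 66.  77. ]
66 137 [-7.3 66.  67.8] [ 6.  68.  77.1]
68 60 [-2.6 68.1 72.6] [ 1.2 70.  77. ]
70 66 [-2.6 70.  72.5] [ 1.2 72.  76.8]
72 35 [-2.2 72.  73.7] [ 1.2 73.3 76. ]
74 123 [-11.9  75.5  67.8] [12.  76.  83.4]
76 887 [-13.6  76.   60. ] [13.5 78.  85. ]
78 597 [-13.7  78.   60.2] [13.8 80.  84.9]
80 483 [-13.9  80.   70. ] [13.7 82.  84.7]
82 487 [-14.1  82.   68.7] [14.  84.  85.1]
84 460 [-13.9  84.   69.4] [13.9 86.  84.8]
86 104 [-14.1  86.   70.5] [13.8 88.  81.1]
88 13 [-14.3  88.1  68.7] [14.3 89.4 73.9]
```

Key in line with the hub's mouth, 2.5 mm in front of the rim and 0.6 mm off in x. I'll correct that and let it into the recess.

```bash
python3 -m pendant '[[[0,0.0008,-0.0006,0,0,0,0.4],[0.0035,0,0,0,0,0,0.4],[0.0035,0,0,0,0,0,0.4],[0.0035,0,0,0,0,0,0.4],[0,0,0,0,0,0,0.4]]]' 
python3 -c "
from h import *
rep()"
python3 -m pendant '[[[0.002,0,0,0,0,0,0.4],[0,0,0,0,0,0,0.4],[0,0,0,0,0,0,0.4]]]' 
python3 -c "
from h import *
rep()"
```

```text
t: 12.0
tcp_pos: [0.5175, -0.143, 0.0684]
tool_rot: [0.601, 0.799, -0.001, -0.002]
force: [-1.5, 9.0, -1.9]
finger_gap: 0.603
gripper_force: 95.0
C [ -0.2 -12.1  70.1] axis [-0.001  1.     0.001] spring [-1.000e-01 -1.046e+02  7.000e+01] key [-0.4 80.4 70.2] tooly [ 1.     0.001 -0.004] F [ 1.1  9.1 -1.9] T [ 1.4  -0.24  0.13] t 12.0
t: 12.3
tcp_pos: [0.5173, -0.1419, 0.0684]
tool_rot: [0.601, 0.799, -0.001, -0.002]
force: [-0.9, 8.3, -2.5]
finger_gap: 0.605
gripper_force: 95.0
C [ -0.2 -11.   70.1] axis [-0.001  1.     0.001] spring [-1.000e-01 -1.035e+02  7.000e+01] key [-0.3 81.5 70.1] tooly [ 1.     0.001 -0.004] F [ 1.4  8.2 -2.5] T [ 1.28 -0.24  0.1 ] t 12.3
```

```bash
python3 -m pendant '[[[0.0025,0,0,0,0,0,0.4],[0,0,0,0,0,0,0.4],[0,0,0,0,0,0,0.4]]]' 
python3 -c "
from h import *
rep()"
python3 -m pendant '[[[0.0025,0.0003,0,0,0,0,0.4],[0,0,0,0,0,0,0.4],[0,0,0,0,0,0,0.4]]]' 
python3 -c "
from h import *
rep()"
```

```text
t: 12.6
tcp_pos: [0.5168, -0.1403, 0.0684]
tool_rot: [0.601, 0.799, -0.002, -0.001]
force: [-0.8, 8.2, -2.6]
finger_gap: 0.604
gripper_force: 95.0
C [-0.2 -9.3 70.1] axis [-0.001  1.     0.   ] spring [-1.000e-01 -1.018e+02  7.010e+01] key [-0.3 83.2 70.1] tooly [ 1.     0.001 -0.004] F [ 1.5  8.1 -2.6] T [ 1.21 -0.22  0.1 ] t 12.6
t: 12.9
tcp_pos: [0.517, -0.14, 0.0685]
tool_rot: [0.601, 0.799, -0.002, -0.0]
force: [-3.1, 3.3, -5.4]
finger_gap: 0.602
gripper_force: 94.7
C [ 0.  -9.  70.2] axis [-0.001  1.    -0.002] spring [   0.2 -101.5   70.4] key [-0.1 83.5 70. ] tooly [ 1.     0.001 -0.004] F [-2.1  4.  -5.4] T [0.83 0.42 0.03] t 12.9
```

The key is on the slot's face. Now the turn, top towards the front.

```bash
python3 -m pendant '[[[0.001,0.0002,0.0001,-0.7,0,0,0.4],[0,0.0002,0.0001,-0.7,0,0,0.4],[0,0.0002,0.0001,-0.7,0,0,0.4],[0,0,0,0,0,0,0.4]]]' 
python3 -c "
from h import *
rep(); print(pose()[0]['q'].round(2))"
python3 -m pendant '[[[0,0.0002,0.0001,-0.7,0,0,0.4],[0,0.0002,0.0001,-0.7,0,0,0.4],[0,0,0,0,0,0,0.4]]]' 
python3 -c "
from h import *
rep(); print(pose()[0]['q'].round(2))"
```

```text
t: 13.3
tcp_pos: [0.5176, -0.1396, 0.0689]
tool_rot: [0.597, 0.793, 0.096, 0.074]
force: [-3.7, 3.4, -1.8]
finger_gap: 0.604
gripper_force: 95.8
C [ 0.3 -8.9 70.7] axis [ 0.     1.    -0.002] spring [   0.3 -101.4   70.9] key [ 0.3 83.6 70.5] tooly [0.971 0.    0.241] F [-2.6  4.3 -1.8] T [0.69 0.54 0.26] t 13.3
[-0.57  0.66  1.94  0.46  0.42 -1.26]
t: 13.6
tcp_pos: [0.5192, -0.1385, 0.0684]
tool_rot: [0.59, 0.788, 0.142, 0.105]
force: [-6.7, -1.2, -2.2]
finger_gap: 0.605
gripper_force: 95.9
C [ 2.  -8.2 70.2] axis [-0.006  1.     0.002] spring [   2.5 -100.7   70. ] key [ 1.4 84.3 70.4] tooly [0.938 0.005 0.348] F [-6.7  0.7 -2.2] T [-0.07  1.3   0.34] t 13.6
[-0.62  0.67  2.    0.86  0.37 -1.7 ]
```

Not yet dropped at 0.36 rad, and the wrist nears a singular pose. I'll centre, release, and regrip with the tool leaning back (ratchet).

```bash
python3 -m pendant '[[[0,-0.0023,-0.0009,0,0,0,0.4],[0,0,0,0,0,0,0.4],[0,0,0,0,0,0,0.4]]]' 
python3 -c "
from h import *
rep(); print(pose()[0]['q'].round(2))"
python3 -m pendant '[[[0,0,0,0,0,0,0.9],[0,0,0,0,0,0,0.9],[0,0,0,0,0,0,0.9],[0,0,0,0,0,0,0.9]]]' 
python3 - <<'E'
from h import *
rep(); w=snap('wrist','w8.png'); s,p,R=pose(); P,D=cloud(w); L=(P-O)@DR*1e3
k=(D>0)&(abs(L[...,0])<12)&(L[...,1]>30)&(L[...,1]<90)&(L[...,2]>60)
for y0 in range(36,84,2):
    q=k&(L[...,1]>=y0)&(L[...,1]<y0+2)
    if q.sum()>3: print(y0,q.sum(),L[q].min(0).round(1),L[q].max(0).round(1))
E
```

```text
t: 13.9
tcp_pos: [0.519, -0.1385, 0.0688]
tool_rot: [0.589, 0.788, 0.143, 0.106]
force: [-1.7, -1.5, -5.8]
finger_gap: 0.601
gripper_force: 95.3
C [ 1.8 -8.1 70.6] axis [-0.007  1.     0.002] spring [   2.4 -100.6   70.4] key [ 1.1 84.4 70.8] tooly [0.937 0.006 0.35 ] F [-2.1 -1.  -5.8] T [-0.15  0.64  0.13] t 13.9
[-0.62  0.67  2.    0.87  0.37 -1.71]
t: 14.3
tcp_pos: [0.5184, -0.1376, 0.069]
tool_rot: [0.59, 0.788, 0.144, 0.105]
force: [-0.3, 0.4, -0.1]
finger_gap: 0.9
gripper_force: 0.0
C [ 1.5 -7.2 70.9] axis [-0.006  1.     0.004] spring [  2.  -99.6  70.5] key [ 0.9 85.3 71.3] tooly [0.937 0.004 0.35 ] F [-0.2  0.5 -0.1] T [ 0.05  0.14 -0.05] t 14.3
36 347 [-12.   36.   92.3] [11.9 38.  98.7]
38 358 [-11.9  38.   92.3] [11.8 40.  98.6]
40 623 [-12.  40.  60.] [12.  42.  98.6]
42 689 [-11.9  42.   60.7] [12.  44.  97.2]
44 194 [-7.5 44.  67.5] [ 8.9 46.  80.2]
46 199 [-7.6 46.  69. ] [ 9.2 48.  80.1]
48 204 [-7.6 48.  68.3] [ 8.9 50.  79.6]
50 205 [-7.5 50.  68. ] [ 8.5 52.  79.7]
52 212 [-7.6 52.  69.3] [ 8.2 54.  79.7]
54 203 [-7.5 54.  69. ] [ 8.1 56.  80. ]
56 206 [-7.5 56.  68.8] [ 8.1 58.  80.3]
58 228 [-7.5 58.  67.9] [ 8.  60.  79.5]
60 211 [-7.8 60.  68.6] [ 7.7 61.9 80.1]
62 205 [-7.5 62.1 67.7] [ 8.1 63.7 79.9]
64 243 [-7.7 64.  67.6] [ 7.4 66.  79.7]
66 202 [-7.5 66.  68.5] [ 7.7 67.9 79.9]
68 195 [-6.2 68.  68.6] [ 7.3 70.  78.2]
70 181 [-6.2 70.  69.7] [ 6.9 72.  78.3]
72 197 [-6.2 72.  68.1] [ 7.3 74.  78.3]
74 280 [-11.6  74.   60.4] [11.5 76.  83.9]
76 473 [-12.   76.   60.5] [11.5 78.  84.3]
78 362 [-11.9  78.   73.8] [11.3 80.  84.8]
80 361 [-12.   80.   74.9] [11.6 82.  84.3]
82 371 [-12.   82.   75.7] [11.3 84.  85. ]
```

View pics/w8.png

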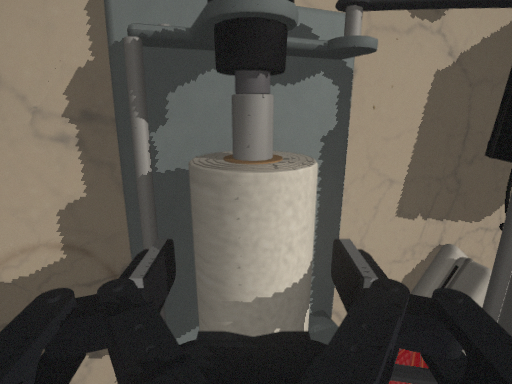

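Not dropped: the collar is visible at (252,82), sleeve end still 7 mm from the rim. I'll turn the open gripper back round the roll.

```bash
python3 -m pendant '[[[0,-0.0013,-0.0005,0,0,0,0.95],[0,-0.0002,0,0.5,0,0,0.95],[0,-0.0002,0,0.5,0,0,0.95],[0,-0.0002,0,0.5,0,0,0.95],[0,-0.0002,0,0.7,0,0,0.95],[0,-0.0002,0,0.7,0,0,0.95],[0,0,0,0,0,0,0.95]]]' 
python3 -c "
from h import *
rep(); print(pose()[0]['q'].round(2))"
python3 -m pendant '[[[0,-0.0002,0,0.7,0,0,0.95],[0,-0.0002,0,0.7,0,0,0.95],[0,-0.0002,0,0.7,0,0,0.95],[0,-0.0002,0,0.7,0,0,0.95],[0,0,0,0,0,0,0.95],[0,0,0,0,0,0,0.95]]]' 
python3 -c "
from h import *
rep(); print(pose()[0]['q'].round(2), goC([0.3,-8,70.5]))"
```

```text
t: 15.05
tcp_pos: [0.5186, -0.1377, 0.0688]
tool_rot: [0.598, 0.802, 0.009, 0.004]
force: [0.1, 0.6, 0.1]
finger_gap: 0.947
gripper_force: 0.0
C [ 2.2 -7.3 70.5] axis [-0.009  1.     0.003] spring [  3.  -99.8  70.2] key [ 1.3 85.2 70.8] tooly [1.    0.009 0.019] F [0.3 0.6 0.1] T [0.01 0.   0.  ] t 15.05
[-0.48  0.68  1.8   0.03  0.65 -0.79]
t: 15.65
tcp_pos: [0.5147, -0.1373, 0.0678]
tool_rot: [0.59, 0.791, -0.125, -0.098]
force: [0.3, 0.4, -0.3]
finger_gap: 0.948
gripper_force: 0.0
C [-0.9 -5.8 69.2] axis [-0.007  1.     0.008] spring [ -0.3 -98.3  68.5] key [-1.6 86.7 70. ] tooly [ 0.95   0.009 -0.313] F [ 0.4  0.3 -0.3] T [-0.05 -0.15 -0.05] t 15.65
[-0.37  0.77  1.6  -0.22  1.04 -0.52] [-0.0027  0.0009 -0.002 ]
```

```bash
python3 -m pendant '[[[-0.0014,0.0005,-0.001,0.8,0,0.06,0.95],[-0.0013,0.0004,-0.001,0.8,-0.06,0,0.95],[0,0,0,0,0,0,0.95],[0,0,0,0,0,0,0.95]]]' 
python3 -c "
from h import *
rep(); print(pose()[0]['q'].round(2), goC([0.3,-8,70.5]))"
```

```text
t: 16.05
tcp_pos: [0.5163, -0.1393, 0.0694]
tool_rot: [0.581, 0.774, -0.202, -0.151]
force: [-0.4, 1.2, -0.3]
finger_gap: 0.948
gripper_force: 0.0
C [ 0.3 -8.2 70.5] axis [-0.003  1.    -0.001] spring [   0.6 -100.7   70.6] key [ 0.  84.3 70.4] tooly [ 0.873  0.002 -0.489] F [-0.   1.3 -0.3] T [-0.   -0.22 -0.04] t 16.05
[-0.32  0.84  1.48 -0.3   1.27 -0.45] [ 0.0003 -0.      0.    ]
```

```bash
python3 -m pendant '[[[0,0,0,0,0,0,0.4],[0,0,0,0,0,0,0.4],[0,0,0,0,0,0,0.4],[0,0,0,0,0,0,0.4],[0.001,0,0,0,0,0,0.4]]]' 70
python3 -c "
from h import *
rep()"
python3 -m pendant '[[[0.001,0.0002,0,-0.7,0,0,0.4],[0,0.0002,0,-0.7,0,0,0.4],[0,0,0,0,0,0,0.4]]]' 
python3 -c "
from h import *
rep()"
python3 -m pendant '[[[0,0.0002,0,-0.5,0,0,0.4],[0,0.0002,0,-0.5,0,0,0.4],[0,0,0,0,0,0,0.4]]]' 
python3 -c "
from h import *
rep()"
```

```text
t: 16.55
tcp_pos: [0.5169, -0.1393, 0.0696]
tool_rot: [0.581, 0.774, -0.204, -0.15]
force: [-0.6, -2.8, -3.2]
finger_gap: 0.609
gripper_force: 74.3
C [ 0.9 -8.3 70.7] axis [-0.003  1.    -0.004] spring [   1.2 -100.8   71.1] key [ 0.6 84.2 70.4] tooly [ 0.872  0.001 -0.49 ] F [-1.3 -2.5 -3.2] T [-0.39 -0.29  0.03] t 16.55
t: 16.85
tcp_pos: [0.515, -0.136, 0.0697]
tool_rot: [0.592, 0.787, -0.136, -0.103]
force: [-0.3, 5.2, -3.5]
finger_gap: 0.606
gripper_force: 74.6
C [-0.3 -4.7 71.1] axis [-0.001  1.     0.001] spring [ -0.2 -97.2  71. ] key [-0.3 87.8 71.2] tooly [ 0.941  0.001 -0.337] F [ 1.2  5.1 -3.5] T [ 0.86 -0.36 -0.35] t 16.85
t: 17.15
tcp_pos: [0.515, -0.1359, 0.0694]
tool_rot: [0.597, 0.794, -0.09, -0.069]
force: [-1.8, 5.8, -2.6]
finger_gap: 0.611
gripper_force: 75.0
C [-0.3 -4.6 70.9] axis [-0.002  1.     0.001] spring [ -0.2 -97.1  70.7] key [-0.5 87.9 71. ] tooly [ 0.974  0.002 -0.225] F [-0.1  6.1 -2.6] T [ 0.87 -0.15 -0.27] t 17.15
```

The key dropped (C jumped 3.6 mm left, spring now pushing against the grip). I'll follow it home and release.

```bash
python3 -m pendant '[[[0.0018,0,0,0,0,0,0.4],[0.0012,0,0,0,0,0,0.4],[0,0,0,0,0,0,0.4]]]' 
python3 -c "
from h import *
rep()"
python3 -m pendant '[[[0,0,0,0,0,0,0.95],[0,0,0,0,0,0,0.95],[0,0,0,0,0,0,0.95],[0,0,0,0,0,0,0.95]]]' 
python3 - <<'E'
from h import *
rep(); w=snap('wrist'); s,p,R=pose(); P,D=cloud(w); L=(P-O)@DR*1e3
k=(D>0)&(abs(L[...,0])<12)&(L[...,1]>30)&(L[...,1]<90)&(L[...,2]>60)
for y0 in range(44,84,2):
    q=k&(L[...,1]>=y0)&(L[...,1]<y0+2)
    if q.sum()>3: print(y0,q.sum(),L[q].min(0).round(1),L[q].max(0).round(1))
E
```

```text
t: 17.45
tcp_pos: [0.5152, -0.1348, 0.0691]
tool_rot: [0.596, 0.795, -0.091, -0.068]
force: [-4.8, 2.2, -1.4]
finger_gap: 0.61
gripper_force: 74.9
C [ 0.1 -3.6 70.6] axis [-0.003  1.    -0.001] spring [  0.4 -96.1  70.7] key [-0.2 88.9 70.5] tooly [ 0.974  0.003 -0.226] F [-4.   3.4 -1.4] T [ 0.57  0.44 -0.39] t 17.45
t: 17.85
tcp_pos: [0.5178, -0.1361, 0.0698]
tool_rot: [0.597, 0.795, -0.09, -0.065]
force: [0.1, -0.1, -0.3]
finger_gap: 0.948
gripper_force: 0.0
C [ 2.3 -5.6 71.3] axis [-0.004  1.    -0.005] spring [  2.6 -98.1  71.8] key [ 2.  86.9 70.9] tooly [ 0.975  0.003 -0.22 ] F [ 0.1 -0.2 -0.3] T [ 0.01 -0.13 -0.  ] t 17.85
44 378 [-11.9  44.   92.5] [12.  46.  98.7]
46 938 [-12.   46.   60.1] [12.  48.  97.5]
48 202 [-7.5 48.  70.5] [ 8.3 50.  79.9]
50 192 [-7.2 50.  70.7] [ 8.2 52.  79.8]
52 199 [-7.3 52.  70.5] [ 8.2 54.  79.8]
54 199 [-7.1 54.  69.3] [ 8.1 56.  79.9]
56 199 [-7.  56.  70.3] [ 8.2 58.  80. ]
58 198 [-7.  58.  70.4] [ 8.2 60.  79.7]
60 224 [-7.4 60.  70.1] [ 8.  62.  79.2]
62 204 [-7.5 62.  69.1] [ 8.1 63.9 79.6]
64 202 [-7.4 64.1 69.9] [ 8.3 65.7 80.2]
66 242 [-7.3 66.  69. ] [ 8.4 68.  80. ]
68 206 [-7.4 68.  69.7] [ 8.4 69.9 80. ]
70 235 [-7.3 70.  70.4] [ 8.3 72.  80.1]
72 189 [-7.1 72.  69.2] [ 8.1 74.  79. ]
74 268 [-11.3  74.   65.9] [12.  76.  82.1]
76 417 [-11.8  76.   60.4] [12.  78.  84.5]
78 366 [-11.9  78.   75.8] [12.  80.  84.7]
80 377 [-11.9  80.   74.9] [12.  82.  84.2]
82 365 [-11.9  82.   75.1] [12.  84.  85.1]
```

The sleeve end now stands about 2 mm from the rim as it should when home. Next the tear bar: back out upwards, straighten, and locate the bar and what is behind it.

```bash
python3 -m pendant '[[[0,-0.0022,-0.02,0,0,0,0.95],[0,0,-0.045,0,0,0,0.95],[0,0,-0.045,0,0,0,0.95],[0,0,-0.045,0,0,0,0.95],[0,0,0,-0.95,0,0,0.95],[0,0,0,-0.95,0,0,0.5],[0,0,0,0,0,0,0],[0,0,0,0,0,0,0]]]' 
python3 - <<'E'
from h import *
import pickle
rep()
w,st=pickle.load(open('w2.pkl','rb')); P,D=cloud(w); L=(P-O)@DR*1e3
for y0 in range(-90,100,30):
    k=(D>0)&(abs(L[...,1]-y0)<15)&(L[...,0]>110)&(L[...,0]<175)&(L[...,2]>70)&(L[...,2]<130)
    if k.sum()>5: print('bar',y0,k.sum(),L[k].min(0).round(1),L[k].max(0).round(1))
for x0 in range(165,260,10):
    k=(D>0)&(abs(L[...,1])<45)&(abs(L[...,0]-x0)<5); print('behind',x0,k.sum(),np.percentile(L[k][:,2],[50,99]).round(1) if k.sum() else '')
s,p,R=pose(); print('tcp disp',DR.T@(p-O)*1e3)
w=snap('wrist','w9.png')
E
```

```text
t: 18.7
tcp_pos: [0.5413, -0.1283, 0.191]
tool_rot: [0.6, 0.8, 0.0, 0.002]
force: [-0.1, -0.3, 0.0]
finger_gap: 0.461
gripper_force: 0.0
C [ 26.6  -4.6 192.8] axis [-0.002  1.    -0.004] spring [ 26.9 -97.1 193.1] key [ 26.4  87.9 192.4] tooly [1.    0.002 0.003] F [-0.2 -0.2  0. ] T [-0.   -0.05 -0.04] t 18.7
bar -90 6 [150.8 -78.   94.2] [155.3 -75.2 100.6]
bar -60 179 [150.1 -74.8  92.4] [156.9 -45.  114.7]
bar -30 200 [149.8 -44.9  93. ] [156.7 -15.2 115.2]
bar 0 216 [149.8 -14.9  93. ] [156.1  15.  115.3]
bar 30 227 [149.6  15.   92.4] [156.3  44.9 115.3]
bar 60 237 [149.7  45.   93.2] [156.4  74.9 116.1]
bar 90 250 [150.   75.   91.9] [160.3 105.  114.9]
behind 165 354 [-0.6  1.3]
behind 175 182 [-0.7  1. ]
behind 185 11 [-0.3  0.7]
behind 195 350 [-0.6  1.3]
behind 205 360 [-0.7  1.3]
behind 215 360 [-0.7  1.2]
behind 225 355 [-0.7  1.3]
behind 235 362 [-0.8  1.2]
behind 245 363 [-0.6  1.2]
behind 255 420 [-0.5 87.7]
tcp disp [ 25.93591832  -4.59792386 191.04812563]
```

View pics/w9.png

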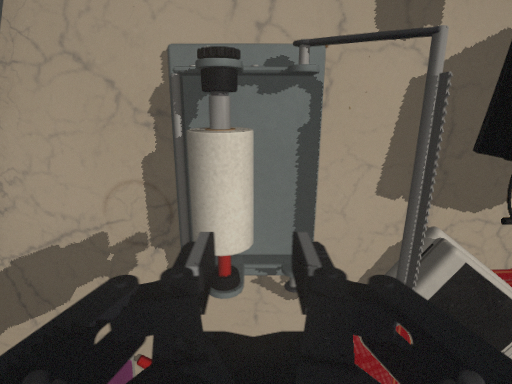

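The roll sits between hub (218,70) and cup (225,285). The bar runs from (440,35) to (405,285) with nothing near behind it. I'll put the shut fingers behind its middle.

```bash
python3 -m pendant '[[[0.001,0.051,0,0,0,0,0],[0.001,0.051,0,0,0,0,0],[0.001,0.051,0,0,0,0,0],[0.001,0.052,0,0,0,0,0],[0,0,0,0,0,0,0],[0,0,0,0,0,0,0]]]' 
python3 -c "
from h import *
s,p,R=pose(); print('tcp disp',DR.T@(p-O)*1e3)"
python3 -m pendant '[[[0,0,0.04,0,0,0,0],[0,0,0.04,0,0,0,0],[0,0,0.04,0,0,0,0],[0,0,0,0,0,0,0],[0,0,0,0,0,0,0]]]' 
python3 -c "
from h import *
s,p,R=pose(); print('tcp disp',DR.T@(p-O)*1e3,(DR.T@R).round(3).tolist())"
```

```text
t: 19.35
tcp_pos: [0.6988, -0.078, 0.19]
tool_rot: [0.599, 0.801, -0.0, 0.002]
force: [-0.5, -0.3, 0.0]
finger_gap: 0.002
gripper_force: 0.0
tcp disp [191.18352599   0.26156404 189.96838285]
t: 19.85
tcp_pos: [0.6976, -0.0794, 0.0951]
tool_rot: [0.6, 0.8, 0.0, 0.002]
force: [-0.0, 0.0, 0.3]
finger_gap: -0.002
gripper_force: 0.0
tcp disp [189.69399613  -0.76891474  95.12200207] [[-0.003, 1.0, 0.002], [1.0, 0.003, -0.002], [-0.002, 0.002, -1.0]]
```

```bash
python3 -m pendant '[[[0,-0.011,0,0,0,0,0],[0,-0.011,0,0,0,0,0],[0,-0.008,-0.009,0,0,0,0],[0,-0.008,-0.01,0,0,0,0],[0,0,0,0,0,0,0]]]' 
python3 -c "
from h import *
s,p,R=pose(); print('tcp disp',DR.T@(p-O)*1e3, DR.T@s['force'])"
python3 -m pendant '[[[0,-0.013,-0.0095,0,0,0,0],[0,-0.013,-0.0095,0,0,0,0],[0,-0.0145,-0.0055,0,0,0,0],[0,-0.0145,-0.0055,0,0,0,0],[0,-0.0155,-0.002,0,0,0,0],[0,-0.0155,-0.002,0,0,0,0],[0,0,0,0,0,0,0]]]' 
python3 - <<'E'
from h import *
s,p,R=pose(); print('tcp disp',DR.T@(p-O)*1e3, DR.T@s['force'])
w=snap('wrist','w10.png'); P,D=cloud(w); L=(P-O)@DR*1e3
k=(D>0)&(abs(L[...,1]-90)<30)&(L[...,2]>112)&(L[...,2]<175); print('bar',k.sum(),np.median(L[k],0).round(1),L[k].max(0).round(1),L[k].min(0).round(1))
E
```

```text
t: 20.35
tcp_pos: [0.6698, -0.0882, 0.1134]
tool_rot: [0.6, 0.8, 0.001, 0.004]
force: [2.5, 1.1, 2.2]
finger_gap: -0.0
gripper_force: 2.0
tcp disp [160.56085525  -1.53751418 113.42240801] [2.71688906 0.31316905 2.20109463]
t: 21.05
tcp_pos: [0.5995, -0.1068, 0.1366]
tool_rot: [0.6, 0.8, -0.0, -0.0]
force: [0.2, 0.4, 0.6]
finger_gap: 0.002
gripper_force: 0.0
tcp disp [8.78849492e+01 3.77208859e-02 1.36616580e+02] [0.31456768 0.30646226 0.56452889]
bar 6557 [ 65.2  79.3 145.4] [ 76.1 116.5 152.8] [ 50.9  60.  112.1]
```

The bar is near the upright with light contact; I'll carry it past and let it sink.

```bash
python3 -m pendant '[[[0,-0.0155,0.002,0,0,0,0],[0,-0.0155,0.002,0,0,0,0],[0,-0.0155,0.004,0,0,0,0],[0,0,0,0,0,0,0],[0,0.02,-0.01,0,0,0,0],[0,0.02,-0.03,0,0,0,0],[0,0,-0.05,0,0,0,0],[0,0,-0.05,0,0,0,0],[0,-0.02,-0.02,0,0,0,0],[0,0,0,0,0,0,0],[0,0,0,0,0,0,0],[0,0,0,0,0,0,0],[0,0,0,0,0,0,0],[0,0,0,0,0,0,0],[0,0,0,0,0,0,0]]]' 
python3 - <<'E'
from h import *
s,p,R=pose(); print('tcp disp',DR.T@(p-O)*1e3, DR.T@s['force'])
w=snap('wrist','w11.png')
P,D=cloud(w); L=(P-O)@DR*1e3
k=(D>0)&(abs(L[...,1]-60)<20)&(L[...,2]>99)&(L[...,2]<175); print('bar',k.sum(),np.median(L[k],0).round(1),L[k].max(0).round(1),L[k].min(0).round(1))
E
```

```text
t: 22.6
tcp_pos: [0.582, -0.1124, 0.258]
tool_rot: [0.6, 0.8, 0.001, 0.002]
force: [-0.1, 0.2, -0.2]
finger_gap: 0.004
gripper_force: 0.0
tcp disp [ 69.45660836  -0.49599088 258.04190428] [-0.08583083  0.21977654 -0.17962629]
bar 2895 [270.5  59.1 117.2] [303.6  79.9 123.1] [-19.7  40.   99. ]
```

View pics/w11.png

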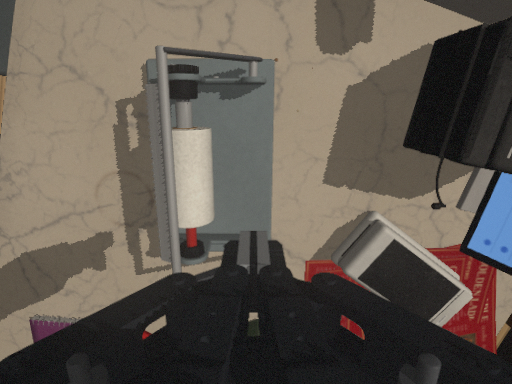

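The bar lies along the roll's front-top (from (163,50) to (177,270)). One numeric check of the seating, the bar and the dispenser's place.

```bash
python3 - <<'E'
from h import *
import pickle
w0,_=pickle.load(open('w2.pkl','rb')); w=snap('wrist')
for s in(w0,w):
    P,D=cloud(s); L=(P-O)@DR*1e3; v=D>0
    m=v&(L[...,2]>9)&(L[...,2]<20)
    rear=[L[m&(abs(L[...,1]-y)<8)&(abs(L[...,0])<120)][:,0].max().round(1) for y in(0,20,40,60)]
    left=[L[m&(abs(L[...,0]-x)<5)&(abs(L[...,1])<140)][:,1].max().round(1) for x in(40,60,80)]
    print('rear',rear,'left',left)
k=v&(abs(L[...,1]-20)<25)&(L[...,2]>99)&(L[...,0]<40); print('bar',L[k].min(0).round(1),L[k].max(0).round(1))
k=v&(abs(L[...,0]-3)<4)&(L[...,1]>40)&(L[...,1]<80)
for y in range(42,80,2):
    q=k&(abs(L[...,1]-y)<1); print(y,np.percentile(L[q][:,2],90).round(1) if q.sum() else '-',end='; ')
E
```

```text
rear [np.float64(94.0), np.float64(94.0), np.float64(94.1), np.float64(94.1)] left [np.float64(121.5), np.float64(122.0), np.float64(122.0)]
rear [np.float64(95.0), np.float64(94.5), np.float64(94.3), np.float64(93.8)] left [np.float64(120.4), np.float64(118.5), np.float64(120.9)]
bar [-19.7  -5.   99. ] [ 40.   44.9 336.9]
42 97.1; 44 96.9; 46 96.5; 48 91.9; 50 77.7; 52 78.0; 54 78.0; 56 77.5; 58 77.5; 60 77.8; 62 77.9; 64 77.7; 66 77.6; 68 77.8; 70 78.0; 72 78.0; 74 75.9; 76 76.3; 78 83.1;
```

```bash
python3 -c "
from station import job
print(job.sign_off())"
```

```text
the job is handed in; nothing more can be done
None
```

The paper roll is loaded with its key in the hub slot and both ends home, the tear bar lies on the paper, and the dispenser moved no more than about 2 mm; the job was handed in after about 23 s of the 64 s allowed.

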